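# Pulse the twist-start grinder

### The arm

A 6-joint arm with a two-finger parallel gripper is mounted at the origin on the work surface. World frame = base frame: x ahead of the robot, y to its left, z up, the work surface at z = 0. Lengths are in mm, angles in rad, forces in N, time in s.
With the tool pointing down it reaches from about 275 to 750 mm from the base axis. Payload 10.2 kg.
Tool frame: the origin (TCP) lies midway between the tips of the shut fingers; the grasp point (between the pads) lies 19 mm behind it; z points along the fingers, y is the direction in which the jaws open and shut (so a half turn about z gives the same grasp; the last joint's range is limited). The gripper opens to 88 mm and grips with 3 to 60 N. Pads are 18 mm wide; open, the fingers measure 123 mm over their backs; the gripper's body (75 mm by 187 mm) begins 45 mm behind the grasp point.
Start: joints at [-1.457, 0.313, 1.498, -0, 1.331, -0.223], TCP at [173.483, -495.514, 208.92] pointing down, gripper open.
Joint ranges: [-2.94, 2.94], [-0.97, 2.17], [0.19, 2.56], [-1.23, 4.37], [0.02, 3.11], [-2.88, 2.88]. Speed limits (rad/s): [2.39, 2.39, 3.01, 3.14, 3.14, 3.14].

### API

Orientations are given as a rotation vector (axis times angle).
In Python, from rig import bot, viewer, order, nets gives the robot as it stands.
- The arm moves only by the tool carry_out, never from a script. Its argument "series" is one flat list of numbers, 4 for each row, row after row: the shift along the tool's x, y, z in mm, then the turn about the tool's z in rad. In form: [dx, dy, dz, spin, dx, dy, dz, spin, ...]. A call has 1 to 10 rows; each row shifts and turns the commanded pose from where the row before left it, along the tool's axes as they then stand; what a row does not reach is not made up. A row lasts 1/8 s, in which the tool goes at most 62.5 mm and 10.7 degrees, less where a joint would pass 70% of its speed; a pose out of reach is approached as far as the arm can. A call with a gripper value outside its range is refused whole. "hand" is the closure, from 0 (fully open) to 1 (shut), set as the call begins (left out, the last holds). The fingers move at their own pace and stop on an object; "newtons" is the grip in N (left out, the last holds). Time passes only in rows, so rows that do not move let the fingers close. It gives the time, the measured TCP pose, the force and the opening at its end, in the units of the state.
- bot.get_state(): the state, without advancing time (a new reading comes with each control period).
- viewer.camera(name): name is "side" or "top" or "wrist"; returns a dict with "color" (400x640x3 uint8, red, green, blue), "camera_matrix" (3x3 intrinsics, pixels), "camera_from_world" (4x4, takes a point from world to camera coordinates). Camera axes: x right, y up, looking along -z (the intrinsics and any distortion apply to the point x, -y, -z); pixel columns grow to the right and rows downward; lengths in mm; the calibration is good to about 2 mm. A picture is of the moment at which its call begins. There is no depth.
- order.close_job(): hands the job in, once; it reports no verdict.
Trained networks look in a picture, given as the dict that the camera call returned (one of the last four; its "shot" number tells which), for a name from the list of things; names that differ only in an ending like _2 or _b are one class to them, and where a whole thing is asked for, a point or a joint stands for the part that bears it (a point fixed in the world has none). Each returns a list of dicts, best first, with "score" (0 to 1); they miss things now and then, are a little off and sometimes report something else, mostly with a low value. They report only what shows in the picture. A call takes as long as a camera call.
- nets.outline_of(picture, thing): "region" (400x640 bool, what is visible of it) and "bbox" ([centre column, centre row, width, height] in pixels, round what is visible of it).
The state is a dict: "time": time; "joint_pos": joint angles; "dq": joint speeds; "joint_efforts": joint torques, N m; "ee_pos": TCP position; "tool_rot": TCP orientation; "contact_force": force on the tool from outside, world axes, zero at the start; "moment": the same for the moment, N m; "width": opening from 0.0 (shut) to 1.0 (fully open).
Only numpy, scipy, OpenCV 4.12 (cv2) and the standard library are available. Lean on these libraries where they do the work, as an engineer would, in place of code of your own. Each camera call takes 0.05 s, during which the arm holds its last target.

### The job

Run the little grinder in pulse: drop its steel bowl into the motor base so that the square foot sits flat and fully home in the square well, let go of it, then put the clear lid over it with its two lugs down through the gaps in the collar. Twist the lid clockwise (seen from above) against the spring to the half-way pulse mark, about 30 degrees, well short of the lock click, and finish while still holding it there, as it springs back if let go. Leave everything else on the shelf board where it is.

Things in the scene. Friction and masses are not known exactly. Their poses are not given: they have to be found in the camera images.
- grinder: Motor base of the mini grinder: round, 120 mm across, 97 mm high, black with a steel band, fixed to the board. Origin: centre of its underside, z up. Flat grey deck at z = 85 mm with a square well in the middle (sides parallel to its x and y); round the deck the black bayonet collar, top at z = 97 mm. The collar's two gaps lie in line with its +x and -x axes.
- well (a point): Centre of the floor of the square well, 73 mm above the grinder's origin. The well is 47 x 47 mm and 12 mm deep with a small chamfer.
- collar (a point): Centre of the deck, 85 mm above the grinder's origin; the lid's rim stands on it when fully down. The collar round it (inner radius 43 mm, outer 60) is a hooded channel, hood underside 7.5 mm above the deck, channel wall at radius 52 mm. Its two gaps are 16 mm wide; from them the lugs can turn clockwise only (stops block the other way). The lid has 3 mm of play all round.
- pulse_mark (a point): White dot on the collar's top at radius 56 mm, 30 degrees clockwise (seen from above) from the gap at the grinder's -x side: the half-way pulse mark for one end of the grip bar. A white bar marks that gap, two dots 59 degrees from it the lock. The gap at +x has the same marks.
- bowl: Steel grinding bowl, 160 g, open side up. Origin: centre of the underside of its black square foot (44 x 44 x 12 mm, sides along its x and y; any quarter turn fits). Above, the straight round bowl, outer diameter 56 mm, wall 3 mm, z = 12 to 64 mm. Home, 40 mm of it stand above the collar: grip across the outside of the round part, finger tips 28 mm or more above its underside to clear the collar.
- lid: Lid, 120 g, stands on its rim. Origin: centre of the rim's underside. Clear dome open below, diameter 80 mm outside, 74 inside, 56 high inside, flat grey top at z = 60 mm. On it a grip bar along its x: 60 mm long, 14 wide, z = 60 to 86 mm. Two lugs at +x and -x, in line with the bar, 10 mm wide, out to 47.5 mm from the axis, z = 1.5 to 6.5 mm. The same turned by 180 degrees.
- switch_ring (a joint): Angle (rad) of the sprung switch ring in the collar, 0 at rest; the lugs push it as the lid turns clockwise, after some 4.5 degrees (0.08 rad) of free play. 0.44 is the pulse mark (lid at 30 degrees). Spring 0.04 N m at first, 0.11 at the mark; it turns the lid back if let go. From 0.61 two sprung detents resist (0.5 N m to pass); at 0.8 to 0.9 they snap behind the lugs (the click).
- canister: Stainless steel canister with clip-on lid, 104 mm across, 150 mm high, loose; leave alone. Origin: centre of its underside.
- cup: Yellow plastic cup, 74 mm across, 90 mm high, loose; leave alone. Origin: centre of its underside.
- saucer: White saucer, 110 mm across, 14 mm high, with the orange ball in it (ball's top about 50 mm up), loose; leave alone. Origin: centre of its underside.
- tumbler: Glass tumbler of amber marbles, 72 mm across, 88 mm high, loose; leave alone. Origin: centre of its underside.
- rack: Slotted beech rack with six aluminium jacks standing in it, 190 mm long along its y, 52 mm wide, 52 mm high, loose; leave alone. Origin: centre of its underside.
- scoop: Small steel measuring scoop lying on the board, 150 mm long along its x, 20 mm high, loose; leave alone. Origin: under the middle of it.
- ball_center (a point): Centre of the orange silicone bounce ball, 42 mm across, that lies in the saucer; leave alone.

How it is judged (in metres and radians):
On the way, in this order (a step that is already met when the one before it is completed fails the run):
1. the bowl sits flat, square and fully home in the well, let go (z of bowl in the frame of well below 0.002 m and horizontal distance between bowl and well below 0.004 m and angle between bowl's own z axis and vertical below 0.05 rad and (angle between the x axis of bowl and the x axis of grinder, either way round below 0.12 rad or angle between the x axis of bowl and the y axis of grinder, either way round below 0.12 rad) and contact force between the fingers and bowl below 0.2 N), for 0.2 s.
2. the lid is down over the bowl with its lugs through the gaps of the collar (z of lid in the frame of collar below 0.003 m and horizontal distance between lid and collar below 0.006 m and angle between lid's own z axis and vertical below 0.08 rad), for 0.1 s.
At the end, for the whole second after the job is handed in: For the last second the gripper holds the lid (over 1 N), switch ring 0.28 to 0.6 rad (lid about 20 to 38 degrees from entry); lid down on the deck within 3 mm, centred within 6 mm, level within 0.08 rad; bowl home in the well within 2 mm in height, 4 mm sideways, 0.05 rad of level (all of step 2 and value of joint switch_ring between 0.28 and 0.6 rad and contact force between the fingers and lid above 1 N and z of bowl in the frame of well below 0.002 m and horizontal distance between bowl and well below 0.004 m and angle between bowl's own z axis and vertical below 0.05 rad); the arm keeps its last pose, push and grip.
It fails at once if the lid is turned on to the lock click (value of joint switch_ring above 0.78 rad).
It fails at once if a bystander is shoved or knocked over (distance of any of canister, cup, saucer, tumbler, rack, scoop, ball_center from where it was at the start of the episode above 0.02 m or angle between any of cup, tumbler, canister's own z axis and vertical above 0.5 rad).
It also fails if it takes over 59 s, if anything falls off the work surface, if the arm or the gripper's body presses on something with over 40 N, if the wrist force passes 120 N, or if a joint passes its speed limit or range.

## Working session

There is one attempt and no reset: what is moved stays moved. The work goes in short steps, Python scripts to look and compute and a tool call to move; the robot and the scene stay as the last step left them, time stands still between calls to the robot, and variables do not carry over. Pictures are saved under pics/ and viewed, and the job is handed in when it is done.

Besides the shell and the picture viewer there is one more tool, called after "Call:" as name(argument=value, ...) on one line, values as JSON. carry_out: Moves the arm, as the interface text tells. Its arguments: {"type":"object","properties":{"series":{"type":"array","items":{"type":"number"}},"hand":{"type":"number"},"newtons":{"type":"number"}},"required":["series"]}

```bash
ls; mkdir -p pics; cat > h.py <<'E'
import numpy as np, cv2
from rig import bot, viewer, order, nets
def save(p,n): cv2.imwrite('pics/'+n+'.png', cv2.cvtColor(p['color'],cv2.COLOR_RGB2BGR))
def proj(p,X):
    X=np.atleast_2d(X).astype(float); M=np.array(p['camera_from_world']); c=X@M[:3,:3].T+M[:3,3]
    c=c*[1,-1,-1]; K=np.array(p['camera_matrix']); u=c@K.T; return u[:,:2]/u[:,2:]
def back(p,uv,z):
    uv=np.atleast_2d(uv).astype(float); M=np.array(p['camera_from_world']); K=np.array(p['camera_matrix'])
    d=np.c_[uv,np.ones(len(uv))]@np.linalg.inv(K).T*[1,-1,-1]; R=M[:3,:3]
    d=d@R; o=-R.T@M[:3,3]; s=(z-o[2])/d[:,2:]; return o+s*d
E
python3 - <<'E'
from h import *
import pickle
for n in ['top','side']:
    p=viewer.camera(n); save(p,n+'0'); print(p.keys())
    M=np.array(p['camera_from_world']); print(n,-M[:3,:3].T@M[:3,3], p['camera_matrix'])
    for t in ['grinder','bowl','lid','canister','cup','saucer','tumbler','rack','scoop']:
        r=nets.outline_of(p,t)
        print(t,[(round(q['score'],2),np.round(q['bbox']).tolist()) for q in r[:3]])
print(bot.get_state())
E
```

```text
pics
dict_keys(['color', 'camera_matrix', 'camera_from_world', 'shot'])
top [ 401.30646881  -20.19763871 1221.26671712] [[462.23644634   0.         314.17961843]
 [  0.         462.23644634 194.35339543]
 [  0.           0.           1.        ]]
grinder [(0.56, [288.0, 215.0, 47.0, 50.0]), (0.38, [317.0, 276.0, 21.0, 15.0])]
bowl [(0.55, [396.0, 228.0, 25.0, 25.0])]
lid [(0.28, [288.0, 213.0, 45.0, 49.0])]
canister [(0.9, [157.0, 158.0, 63.0, 52.0])]
cup [(0.97, [270.0, 278.0, 32.0, 27.0]), (0.31, [344.0, 144.0, 72.0, 34.0])]
saucer [(0.65, [315.0, 274.0, 44.0, 40.0])]
tumbler [(0.55, [234.0, 140.0, 29.0, 34.0])]
rack [(0.64, [343.0, 144.0, 74.0, 34.0])]
scoop [(0.54, [449.0, 178.0, 29.0, 57.0])]
dict_keys(['color', 'camera_matrix', 'camera_from_world', 'shot'])
side [ 500.28932031 -612.82438836  743.62060054] [[385.3749773    0.         318.43576323]
 [  0.         385.3749773  206.79696173]
 [  0.           0.           1.        ]]
grinder [(0.59, [307.0, 197.0, 49.0, 64.0])]
bowl [(0.98, [298.0, 306.0, 27.0, 40.0])]
lid [(0.76, [289.0, 137.0, 34.0, 31.0]), (0.38, [307.0, 196.0, 
[... 346 characters left out ...]
(0.95, [376.0, 383.0, 83.0, 34.0])]
{'time': 1.0, 'joint_pos': array([-1.45743884e+00,  3.12903672e-01,  1.49770166e+00,  3.12105901e-05,
        1.33097856e+00, -2.23401561e-01]), 'dq': array([-0.00101061, -0.00060389, -0.00078877,  0.00221509, -0.00015443,
       -0.00066123]), 'joint_efforts': array([ 1.62744549e-03, -4.02112877e+01, -2.52408081e+01,  6.95665972e-02,
        3.21383157e-02, -1.84891769e-05]), 'ee_pos': array([ 173.47307649, -495.52543445,  208.9176707 ]), 'tool_rot': array([3.09715476e+00, 5.26470609e-01, 4.67931787e-05]), 'contact_force': array([-0.10667004, -0.17777763, -0.91095581]), 'moment': array([-0.02202065, -0.02137045,  0.01541879]), 'width': 1.0001916477731927}
```

```bash
python3 - <<'E'
import cv2
a=cv2.imread('pics/top0.png'); b=cv2.imread('pics/side0.png')
cv2.imwrite('pics/t0c.png',cv2.resize(a[100:320,120:480],None,fx=2.2,fy=2.2,interpolation=cv2.INTER_CUBIC))
cv2.imwrite('pics/s0c.png',cv2.resize(b[60:400,200:480],None,fx=1.75,fy=1.75,interpolation=cv2.INTER_CUBIC))
E
```

```text
(no output)
```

View pics/t0c.png

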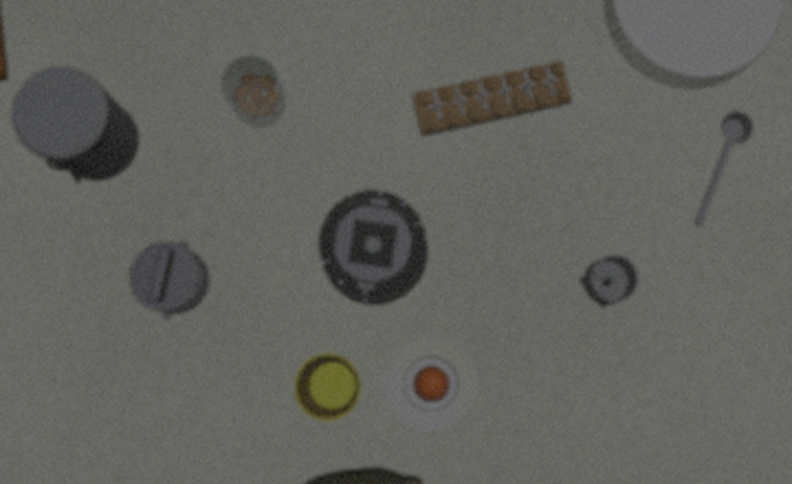

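View pics/s0c.png

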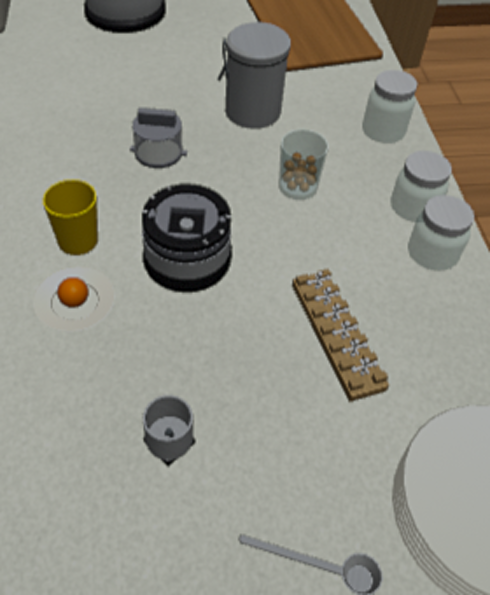

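View pics/top0.png

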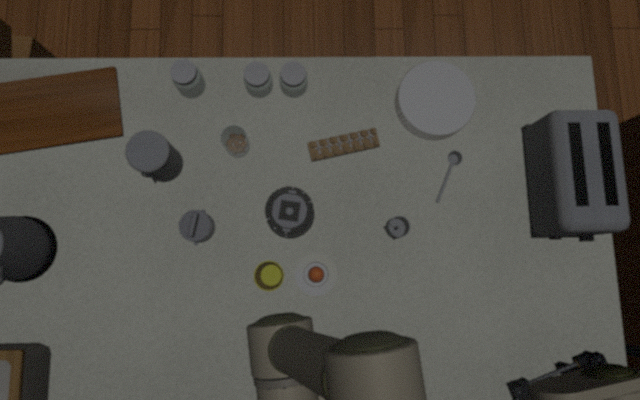

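```bash
cat >> h.py <<'E'
from scipy.spatial.transform import Rotation as Ro
def pose():
    s=bot.get_state(); return s['ee_pos'],Ro.from_rotvec(s['tool_rot']).as_matrix(),s
def delta(target, yaw_y=None):
    """tool-frame shift to target xyz; spin so tool y axis lies along world angle yaw_y (mod pi)"""
    p,R,s=pose(); d=R.T@(np.array(target)-p); a=np.arctan2(R[1,1],R[0,1])
    sp=None
    if yaw_y is not None:
        dd=(yaw_y-a+np.pi/2)%np.pi-np.pi/2; sp=-dd   # tool z down
    print('t',round(s['time'],2),'tcp',p.round(1),'yaw_y',round(a,3),'shift',d.round(1),'spin',sp,'q',s['joint_pos'].round(2),'F',s['contact_force'].round(1),'w',round(s['width'],3))
    return d,sp
E
python3 - <<'E'
from h import *
p=viewer.camera('top'); 
f=lambda c,z: print(back(p,[120+c[0]/2.2,100+c[1]/2.2],z)[0].round(1))
print('well');f((373,243),73);print('gaps');f((380,200),97);f((368,290),97)
print('bowl rim');f((610,280),64);print('lid top');f((168,277),60);f((172,250),86);f((162,300),86)
print('canister');f((60,110),150);print('tumbler');f((253,90),88);print('cup');f((328,385),90);print('saucer');f((431,384),30);print('rack');f((493,98),52)
f((416,95),52),f((565,100),52)
p=viewer.camera('wrist'); save(p,'w0'); M=np.array(p['camera_from_world']); print(-M[:3,:3].T@M[:3,3],M[:3,:3].round(2),p['camera_matrix'])
P,R,s=pose(); print(P,R.round(3)); print('cam in tool',R.T@(-M[:3,:3].T@M[:3,3]-P))
delta([350,-200,250],0)
E
```

```text
well
[541.3  11.6  73. ]
gaps
[586.8   2.7  97. ]
[486.2  16.8  97. ]
bowl rim
[ 496.1 -258.8   64. ]
lid top
[507.2 245.1  60. ]
[534.9 235.4  86. ]
[479.4 245.2  86. ]
canister
[680.2 343.9 150. ]
tumbler
[717.6 146.9  88. ]
cup
[383.6  61.5  90. ]
saucer
[381.7 -52.8  30. ]
rack
[ 715.1 -131.5   52. ]
[719.7 -40.2  52. ]
[ 711.8 -217.1   52. ]
[ 246.05652177 -469.29442313  384.51813575] [[ 0.33 -0.94  0.  ]
 [ 0.9   0.32 -0.3 ]
 [ 0.28  0.1   0.96]] [[333.86460526   0.         321.42004352]
 [  0.         333.86460526 198.9299298 ]
 [  0.           0.           1.        ]]
[ 173.4863055  -495.52602389  208.94470916] [[ 0.944  0.33   0.   ]
 [ 0.33  -0.944 -0.   ]
 [ 0.     0.    -1.   ]]
cam in tool [  77.16401648   -0.77237099 -175.57243319]
t 1.1 tcp [ 173.5 -495.5  208.9] yaw_y -1.234 shift [ 264.3 -220.6  -41.1] spin -1.2340261728074728 q [-1.46  0.31  1.5   0.    1.33 -0.22] F [0.  0.2 0.7] w 1.0
```

View pics/w0.png

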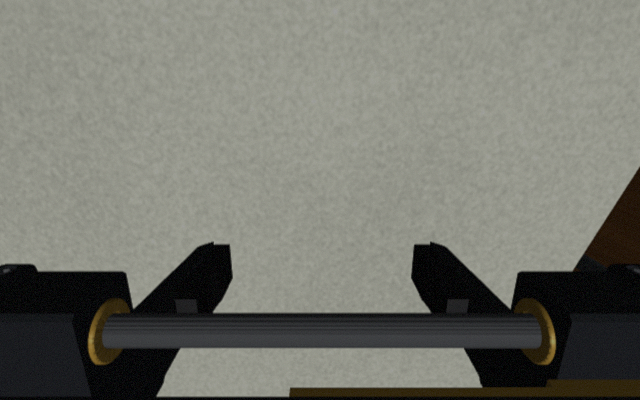

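Call:
carry_out(series=[49, -19.5, 0, 0, 49, -19.5, 0, 0, 49, -19.5, 0, 0, 49, -19.5, 0, 0, 49, -19.5, 0, 0, 49, -19.5, 0, 0, 0, 0, 0, 0, 0, 0, 0, 0], hand=0)

```text
time: 2.1
ee_pos: [412.0, -288.2, 208.9]
tool_rot: [3.097, 0.527, -0.0]
contact_force: [-0.1, 0.0, 0.1]
width: 0.998
```

```bash
python3 - <<'E'
from h import *
p=viewer.camera('wrist'); save(p,'w1'); 
import pickle; pickle.dump(p,open('w1.pkl','wb'))
r=nets.outline_of(p,'bowl'); print([(q['score'],q['bbox']) for q in r])
delta([496,-259,100],0)
print(proj(p,[[496,-259,64]]))
E
```

```text
[(0.98, [328.1, 75.8, 60.9, 60.9])]
t 2.2 tcp [ 411.6 -288.7  208.9] yaw_y -1.236 shift [ 89.5  -0.3 108.9] spin -1.2355038708030612 q [-0.85  0.26  1.56 -0.    1.31  0.39] F [-0.2 -0.6 -0. ] w 1.006
[[322.3731394   81.76677483]]
```

View pics/w1.png

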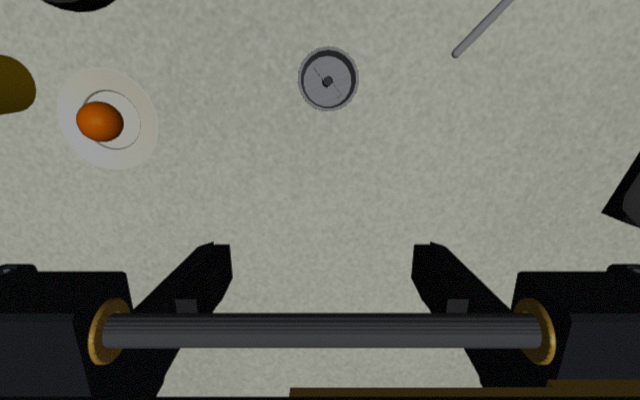

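```bash
python3 - <<'E'
from h import *
import pickle
w=pickle.load(open('w1.pkl','rb'))
c=back(w,[[328.1,77]],64)[0]; print('bowl rim centre wrist',c)
# rim fit: ellipse of region
s=viewer.camera('side');t=viewer.camera('top')
for n,p in (('side',s),('top',t)):
    r=nets.outline_of(p,'bowl'); print(n,[(q['score'],q['bbox']) for q in r[:2]])
outs=[]
for p,ctr in ((s,(298,306)),(w,(328,77)),(t,(396,228))):
    x0,y0=ctr[0]-26,ctr[1]-30
    im=cv2.cvtColor(p['color'],cv2.COLOR_RGB2BGR)[max(y0,0):y0+60,x0:x0+52]
    im=cv2.normalize(im,None,0,255,cv2.NORM_MINMAX)
    outs.append(cv2.resize(im,(260,300),interpolation=cv2.INTER_CUBIC))
cv2.imwrite('pics/bowlz.png',np.hstack(outs))
E
```

```text
bowl rim centre wrist [ 501.54027099 -262.53526167   64.        ]
side [(0.9, [299.0, 305.5, 24.8, 42.7]), (0.52, [307.4, 196.3, 50.5, 62.2])]
top [(0.77, [398.5, 225.3, 24.6, 24.8]), (0.58, [344.7, 145.0, 74.0, 35.2])]
```

View pics/bowlz.png

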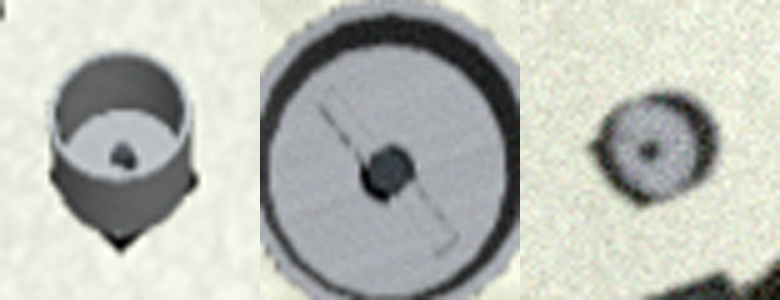

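```bash
cat > bf.py <<'E'
from h import *
import pickle
from scipy.optimize import least_squares
w=pickle.load(open('w1.pkl','rb'));s=viewer.camera('side');t=viewer.camera('top')
B=back(s,[[296,326]],0)[0];Rr=back(s,[[311.4,312.4]],6)[0];L=back(s,[[282,311.6]],6)[0]
print('side corners',B,Rr,L); print('centre LR',(Rr+L)/2, 'yaw LR',np.arctan2(*(Rr-L)[1::-1]))
c=back(t,[[384.4,227.6],[394,239]],6); print('top corners',c)
# wrist rim: outline region
r=nets.outline_of(w,'bowl')[0]['region'].astype(np.uint8)
cnt=max(cv2.findContours(r,0,1)[0],key=cv2.contourArea)[:,0]
P=back(w,cnt,64)[:,:2]
f=lambda q:np.hypot(P[:,0]-q[0],P[:,1]-q[1])-q[2]
q=least_squares(f,[500,-262,28],loss='soft_l1').x; print('wrist circle',q)
for p in (s,t):
  r=nets.outline_of(p,'bowl')[0]; m=r['region']; print(r['bbox'])
E
python3 bf.py
```

```text
side corners [ 494.92562105 -293.53555256    0.        ] [ 527.74707284 -270.05177572    6.        ] [ 468.22364031 -263.22791087    6.        ]
centre LR [ 497.98535658 -266.63984329    6.        ] yaw LR -0.11414334523178256
top corners [[ 500.48739198 -236.55261056    6.        ]
 [ 470.08653718 -260.72036033    6.        ]]Traceback (most recent call last):
  File "bf.py", line 9, in <module>
    r=nets.outline_of(w,'bowl')[0]['region'].astype(np.uint8)
      ~~~~~~~~~~~~~~~^^^^^^^^^^
ValueError: only the last four pictures can be asked about
```

```bash
cat > bf.py <<'E'
from h import *
from scipy.optimize import least_squares
def circ(p,name,z,R0,c0):
    r=nets.outline_of(p,name)[0]['region'].astype(np.uint8)
    cnt=max(cv2.findContours(r,0,1)[0],key=cv2.contourArea)[:,0]
    P=back(p,cnt,z)[:,:2]
    f=lambda q:np.hypot(P[:,0]-q[0],P[:,1]-q[1])-q[2]
    s=least_squares(f,[*c0,R0],loss='soft_l1'); return s.x, np.abs(s.fun).mean()
if __name__=='__main__':
    w=viewer.camera('wrist')
    print(circ(w,'bowl',64,28,(500,-262)))
    t=viewer.camera('top'); print(circ(t,'bowl',64,28,(500,-262)))
    s=viewer.camera('side'); print(circ(s,'bowl',0,28,(500,-262)))
    # Hough on wrist grey edges
    g=cv2.cvtColor(w['color'],cv2.COLOR_RGB2GRAY)[35:120,285:370]
    print(cv2.HoughCircles(cv2.resize(g,None,fx=4,fy=4),cv2.HOUGH_GRADIENT,1,400,param1=100,param2=20,minRadius=80,maxRadius=140))
    delta([500,-264,110],-1.236)
E
python3 bf.py
```

```text
(array([ 499.63775468, -262.67665881,   27.35322927]), np.float64(0.2658174011439693))
(array([ 497.56133697, -259.4604284 ,   29.74718914]), np.float64(2.014540197571733))
(array([ 497.62357837, -243.32489242,   36.60839935]), np.float64(4.1752492438595))
[[[176.5 185.5 102.3]]]
t 2.8 tcp [ 412.3 -287.9  208.9] yaw_y -1.234 shift [90.7  6.4 98.9] spin 0.0019582161783113783 q [-0.84  0.26  1.56  0.    1.31  0.39] F [-0.2 -0.2 -0.5] w 0.999
```

Call:
carry_out(series=[45, 2.7, 20, 0, 45.5, 2.6, 30, 0, 0, 0, 49, 0, 0, 0, 0, 0, 0, 0, 0, 0])

```text
time: 3.42
ee_pos: [499.9, -263.8, 111.9]
tool_rot: [3.095, 0.525, 0.003]
contact_force: [0.1, -0.6, 0.6]
width: 1.003
```

```bash
python3 - <<'E'
from bf import *
w=viewer.camera('wrist'); save(w,'w2'); print(circ(w,'bowl',64,28,(500,-262)))
delta([500,-263,32],-1.236)
E
```

```text
(array([ 503.58436526, -261.52272934,   29.51588896]), np.float64(1.8948220126476258))
t 3.52 tcp [ 500.  -263.9  112.2] yaw_y -1.235 shift [ 0.1 -1.2 80.2] spin 0.0014190946310852492 q [-0.69  0.49  1.51  0.    1.14  0.54] F [-1.1  0.1 -0.2] w 1.001
```

View pics/w2.png

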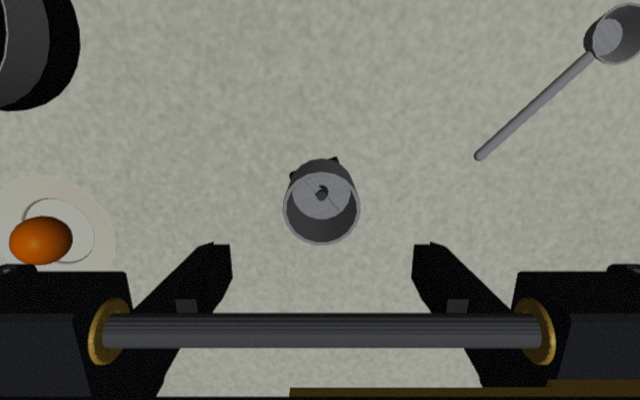

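```bash
python3 - <<'E'
from h import *
w=viewer.camera('wrist')
print(back(w,[[322,207]],64)); print(back(w,[[284,207],[360,207]],64))
delta([500,-263,32],-1.236)
E
```

```text
[[ 501.75755706 -263.12675679   64.        ]]
[[ 492.9378323  -237.75571049   64.        ]
 [ 510.58440238 -288.51828626   64.        ]]
t 3.58 tcp [ 500.  -263.8  112. ] yaw_y -1.235 shift [ 0.2 -1.  80. ] spin 0.0014117690776358494 q [-0.69  0.49  1.51  0.    1.14  0.54] F [-0.1 -0.2 -0.2] w 1.0
```

Call:
carry_out(series=[0, 0, 40, 0, 0, 0, 40, 0, 0, 0, 0, 0, 0, 0, 0, 0])

```text
time: 4.08
ee_pos: [500.3, -263.9, 32.1]
tool_rot: [3.095, 0.526, 0.003]
contact_force: [0.3, -0.1, 0.6]
width: 0.999
```

Call:
carry_out(series=[0.5, 0.5, 0, 0, 0, 0, 0, 0, 0, 0, 0, 0, 0, 0, 0, 0, 0, 0, 0, 0, 0, 0, 0, 0], hand=1, newtons=20)

```text
time: 4.82
ee_pos: [500.2, -263.4, 30.2]
tool_rot: [3.097, 0.527, 0.0]
contact_force: [-0.6, -0.6, 3.3]
width: 0.616
```

```bash
python3 - <<'E'
from h import *
w=viewer.camera('wrist'); save(w,'w3'); s=viewer.camera('side'); save(s,'s3')
delta([500,-263,32],-1.236)
a=cv2.cvtColor(s['color'],cv2.COLOR_RGB2BGR)[260:360,250:350]
b=cv2.cvtColor(w['color'],cv2.COLOR_RGB2BGR)[150:350,170:470]
cv2.imwrite('pics/z3.png',np.hstack([cv2.resize(a,(400,400)),b if 0 else cv2.resize(b,(400,400))]))
E
```

```text
t 4.92 tcp [ 500.2 -263.5   30.1] yaw_y -1.234 shift [-0.  -0.5 -1.9] spin 0.0019581075336125853 q [-0.69  0.6   1.57 -0.    0.97  0.54] F [ 0.3 -0.5  5. ] w 0.614
```

View pics/z3.png

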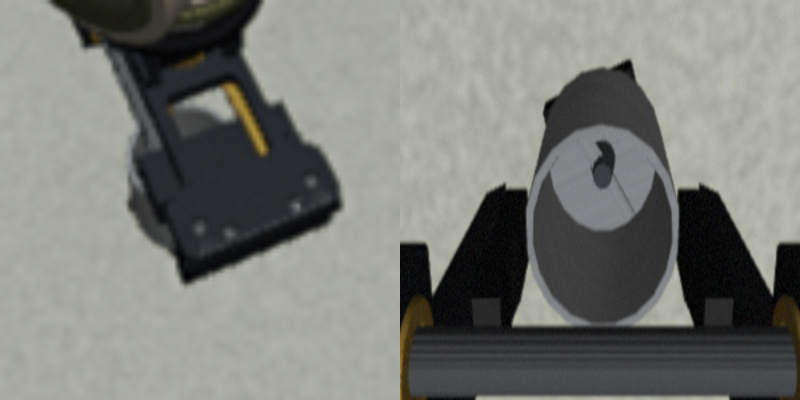

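Call:
carry_out(series=[0, 0, -25, 0, 0, 0, -45, 0, 0, 0, -45, 0, 17.8, -47.8, -45, 0, 17.8, -47.8, 0, 0, 17.8, -47.8, 0, 0, 17.8, -47.8, 0, 0, 0, 0, 0, -0.15, 0, 0, 0, -0.15, 0, 0, 0, -0.15])

```text
time: 6.18
ee_pos: [503.7, -63.2, 185.7]
tool_rot: [-2.898, -1.212, 0.001]
contact_force: [0.4, -0.9, -1.3]
width: 0.614
```

Call:
carry_out(series=[0, 0, 0, -0.15, 0, 0, 0, -0.15, 0, 0, 0, 0, 0, 0, 0, 0])

```text
time: 6.68
ee_pos: [503.9, -63.4, 186.0]
tool_rot: [-2.691, -1.62, 0.0]
contact_force: [0.8, 0.4, -1.4]
width: 0.612
```

```bash
python3 - <<'E'
from h import *
import pickle
w=viewer.camera('wrist'); save(w,'w4'); pickle.dump(w,open('w4.pkl','wb'))
delta([541,12,200],-0.486)
E
```

```text
t 6.72 tcp [504.  -63.4 186.1] yaw_y -0.486 shift [ 84.   -2.5 -13.9] spin -0.00033455609349575255 q [-0.36  0.29  1.58  0.    1.26  0.13] F [ 0.2 -0.1 -0.4] w 0.613
```

View pics/w4.png

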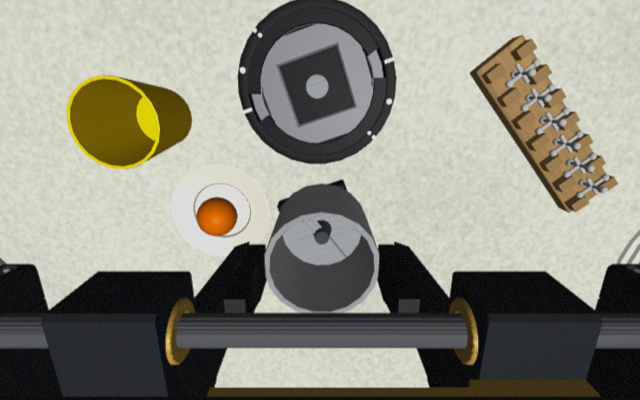

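```bash
python3 - <<'E'
from h import *
import pickle
w=pickle.load(open('w4.pkl','rb'))
im=cv2.cvtColor(w['color'],cv2.COLOR_RGB2BGR)
cv2.imwrite('pics/g4.png',cv2.resize(im[0:170,230:405],None,fx=3.5,fy=3.5,interpolation=cv2.INTER_CUBIC))
cv2.imwrite('pics/f4.png',cv2.resize(im[165:265,255:385],None,fx=6,fy=6,interpolation=cv2.INTER_CUBIC))
E
```

```text
(no output)
```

View pics/g4.png

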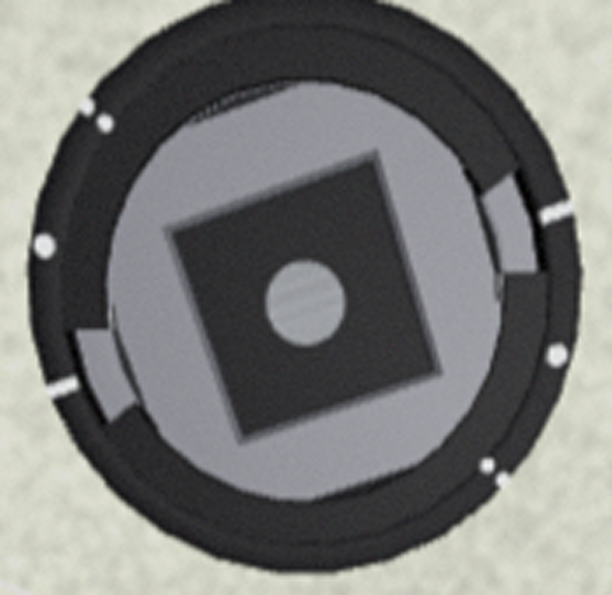

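View pics/f4.png

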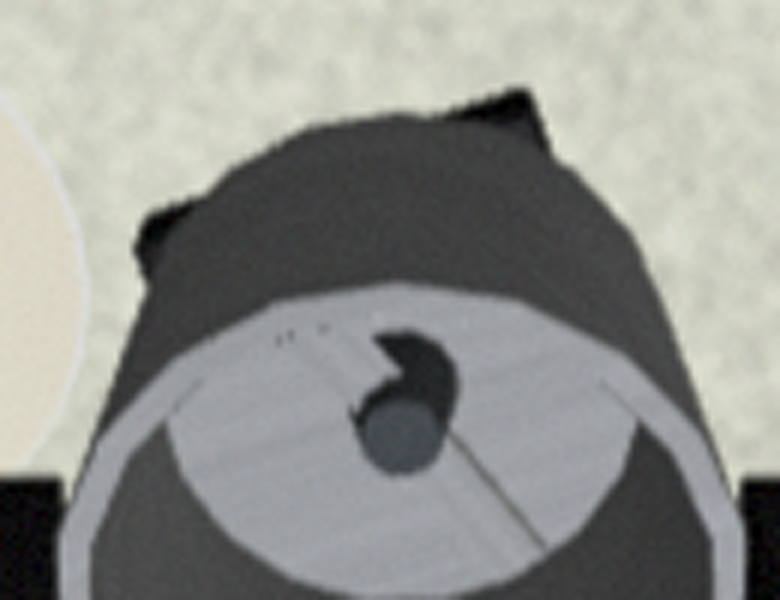

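```bash
python3 - <<'E'
from h import *
import pickle
w=pickle.load(open('w4.pkl','rb'))
p,R,s=pose()
c=np.array([(165,228),(378,151),(440,374),(240,443)])/3.5+[230,0]
C=back(w,c,85)[:,:2]; print(C.round(1),np.linalg.norm(C-np.roll(C,-1,0),axis=1),'centre',C.mean(0))
a=[np.degrees(np.arctan2(*(C[(i+1)%4]-C[i])[::-1])) for i in range(4)]; print('side yaws',a)
# marks: white bars outer z=97
m=np.array([(62,388),(556,211),(44,245),(557,354)])/3.5+[230,0]
Mk=back(w,m,97)[:,:2]; print('marks',Mk,'mid',(Mk[0]+Mk[1])/2,(Mk[2]+Mk[3])/2,'gap yaw',np.degrees(np.arctan2(*(Mk[1]-Mk[0])[::-1])),'dot yaw',np.degrees(np.arctan2(*(Mk[3]-Mk[2])[::-1])))
print('rad',np.linalg.norm(Mk[0]-Mk[1])/2,np.linalg.norm(Mk[2]-Mk[3])/2)
f=np.array([(146,217),(525,90)])/6+[255,165]
for z in (154,156,158):
    F=back(w,f,z); e=F[1]-F[0]; print(z,F.round(1),'len',np.linalg.norm(e),'yaw',np.degrees(np.arctan2(e[1],e[0])))
    n=np.array([e[1],-e[0],0])/np.linalg.norm(e); ctr=F.mean(0)+22*n; ctr2=F.mean(0)-22*n
    for q in (ctr,ctr2): print('  ctr',q.round(1),'in tool',(R.T@(q-p)).round(1))
# rim centre z=64+156
E
```

```text
[[520.3  40.9]
 [568.8  32.7]
 [560.1 -15.4]
 [512.3  -7.5]] [49.23227674 48.87736808 48.50830951 49.03478005] centre [540.35616054  12.68748804]
side yaws [np.float64(-9.538356045506678), np.float64(-100.2427442892038), np.float64(170.65175152652782), np.float64(80.60578239116018)]
marks [[484.73838725  21.67585116]
 [595.34327848   3.7765988 ]
 [496.78811577  48.44379305]
 [583.56032878 -22.6125654 ]] mid [540.04083286  12.72622498] [540.17422228  12.91561383] gap yaw -9.192513425257365 dot yaw -39.31349068262003
rad 56.021926955461346 56.07678447113848
154 [[484.8 -40.1 154. ]
 [527.6 -46.7 154. ]] len 43.343336361152836 yaw -8.802853910340051
  ctr [502.9 -65.2 154. ] in tool [-2.  -0.2 32.1]
  ctr [509.6 -21.7 154. ] in tool [ 39.6 -14.5  32.1]
156 [[485.3 -39.7 156. ]
 [527.8 -46.2 156. ]] len 42.925804846681835 yaw -8.802853910340037
  ctr [503.2 -64.7 156. ] in tool [-1.5 -0.1 30.1]
  ctr [509.9 -21.2 156. ] in tool [ 40.1 -14.5  30.1]
158 [[485.9 -39.2 158. ]
 [527.9 -45.7 158. ]] len 42.508273332210784 yaw -8.802853910340035
  ctr [503.5 -64.2 158. ] in tool [-0.9 -0.  28.1]
  ctr [510.2 -20.7 158. ] in tool [ 40.7 -14.4  28.1]
```

```bash
python3 - <<'E'
from h import *
import pickle
w=pickle.load(open('w4.pkl','rb'))
p,R,s=pose()
th=np.linspace(0,2*np.pi,361)
for zb in (30,32):
  for ox in (-2,-1,0,1):
    c=np.array([[ox+28*np.cos(t),28*np.sin(t),zb-64] for t in th])
    u=proj(w,p+c@R.T); print(zb,ox,'rows',u[:,1].min().round(1),u[:,1].max().round(1),'cols',u[:,0].min().round(1),u[:,0].max().round(1))
im=cv2.cvtColor(w['color'],cv2.COLOR_RGB2BGR)
cv2.imwrite('pics/r4.png',cv2.resize(im[200:325,255:390],None,fx=4.5,fy=4.5,interpolation=cv2.INTER_CUBIC))
E
```

```text
30 -2 rows 215.3 320.5 cols 263.5 381.4
30 -1 rows 213.2 318.8 cols 263.4 381.5
30 0 rows 211.1 317.1 cols 263.3 381.6
30 1 rows 209.0 315.4 cols 263.2 381.7
32 -2 rows 213.8 317.9 cols 264.2 380.7
32 -1 rows 211.7 316.3 cols 264.1 380.8
32 0 rows 209.6 314.6 cols 264.0 380.9
32 1 rows 207.6 312.9 cols 263.9 381.0
```

View pics/r4.png

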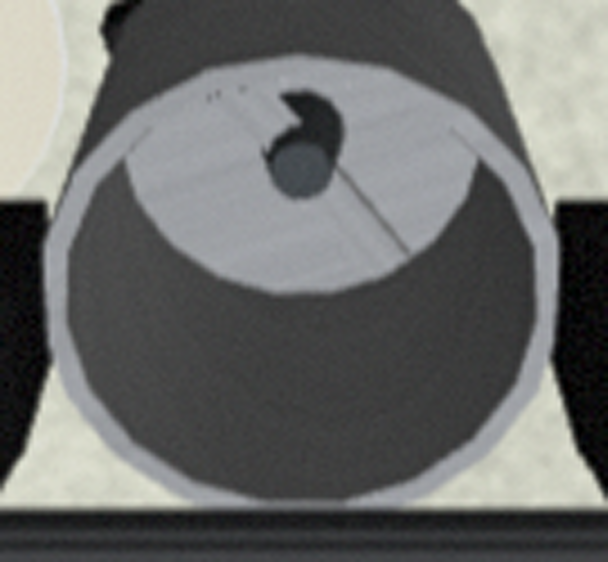

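Call:
carry_out(series=[28.5, -1.2, 0, 0.009, 28.5, -1.2, 0, 0, 28.5, -1.2, 0, 0, 0, 0, 30, 0, 0, 0, 30, 0, 0, 0, 0, 0, 0, 0, 0, 0])

```text
time: 7.6
ee_pos: [541.7, 13.5, 127.5]
tool_rot: [2.696, 1.611, 0.002]
contact_force: [-1.1, 0.6, -1.4]
width: 0.613
```

```bash
python3 - <<'E'
from h import *
w=viewer.camera('wrist'); save(w,'w5'); s=viewer.camera('side')
delta([540.8,13.9,104],-0.495)
a=cv2.cvtColor(s['color'],cv2.COLOR_RGB2BGR)[140:250,250:360]
b=cv2.cvtColor(w['color'],cv2.COLOR_RGB2BGR)[130:330,220:420]
cv2.imwrite('pics/z5.png',np.hstack([cv2.resize(a,(400,400)),cv2.resize(b,(400,400))]))
E
```

```text
t 7.7 tcp [541.8  13.5 127.6] yaw_y -0.494 shift [-0.1 -1.1 23.6] spin 0.0014994034173330117 q [-0.19  0.42  1.56  0.    1.15  0.3 ] F [-0.   0.7 -1.5] w 0.611
```

View pics/z5.png

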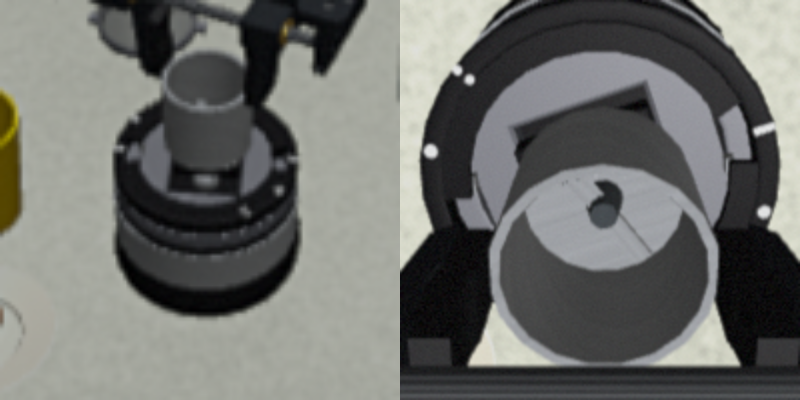

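Call:
carry_out(series=[0, -1.1, 4, 0, 0, 0, 4, 0, 0, 0, 3, 0, 0, 0, 2, 0, 0, 0, 2, 0, 0, 0, 0, 0])

```text
time: 8.45
ee_pos: [540.1, 14.2, 111.1]
tool_rot: [-2.696, -1.612, 0.0]
contact_force: [-0.2, -0.2, -1.0]
width: 0.61
```

```bash
python3 - <<'E'
from h import *
w=viewer.camera('wrist'); save(w,'w6'); 
delta([540.8,13.9,104],-0.495)
b=cv2.cvtColor(w['color'],cv2.COLOR_RGB2BGR)[130:330,220:420]
cv2.imwrite('pics/z6.png',cv2.resize(b,(600,600)))
E
```

```text
t 8.5 tcp [540.1  14.2 111.2] yaw_y -0.493 shift [0.1 0.7 7.2] spin 0.0020271718827222784 q [-0.19  0.44  1.58  0.    1.12  0.3 ] F [ 0.2 -0.1 -1.4] w 0.609
```

View pics/z6.png

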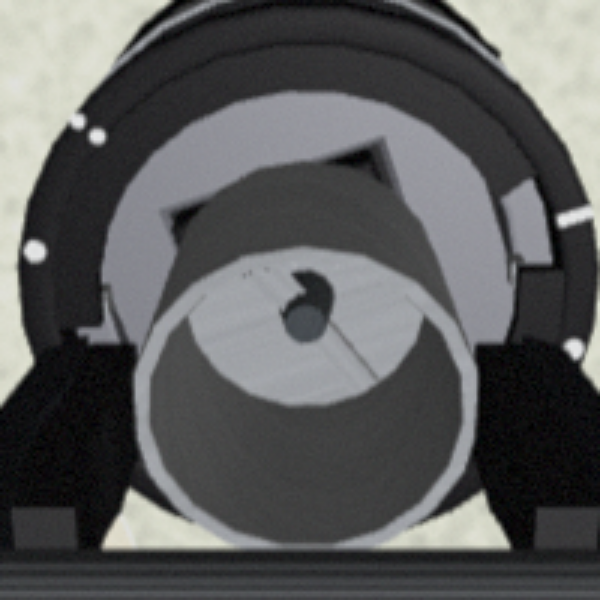

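Foot is entering the well with no force; go on down.

Call:
carry_out(series=[0, 0.5, 2, 0, 0, 0, 2, 0, 0, 0, 1.5, 0, 0, 0, 1, 0, 0, 0, 0, 0])

```text
time: 9.12
ee_pos: [540.5, 13.9, 104.7]
tool_rot: [-2.696, -1.612, 0.0]
contact_force: [-0.6, -0.3, -2.0]
width: 0.608
```

Call:
carry_out(series=[0, 0, 1, 0, 0, 0, 1, 0, 0, 0, 0, 0, 0, 0, 0, 0])

```text
time: 9.62
ee_pos: [540.7, 13.9, 103.1]
tool_rot: [2.696, 1.612, 0.0]
contact_force: [-2.7, 0.4, 5.3]
width: 0.611
```

Call:
carry_out(series=[0, 0, 0, 0, 0, 0, 0, 0, 0, 0, 0, 0, 0, 0, 0, 0, 0, 0, 0, 0], hand=0)

```text
time: 10.25
ee_pos: [540.6, 13.9, 102.7]
tool_rot: [-2.696, -1.612, 0.0]
contact_force: [-0.4, 0.6, 0.2]
width: 1.001
```

```bash
python3 - <<'E'
from h import *
w=viewer.camera('wrist'); s=viewer.camera('side')
delta([540.8,13.9,104],-0.495)
a=cv2.cvtColor(s['color'],cv2.COLOR_RGB2BGR)[140:250,250:360]
b=cv2.cvtColor(w['color'],cv2.COLOR_RGB2BGR)[130:330,220:420]
cv2.imwrite('pics/z7.png',np.hstack([cv2.resize(a,(400,400)),cv2.resize(b,(400,400))]))
E
```

```text
t 10.35 tcp [540.6  13.9 102.8] yaw_y -0.493 shift [ 0.1  0.2 -1.2] spin 0.002014903203756635 q [-0.19  0.45  1.59 -0.    1.1   0.3 ] F [-0.5  0.2 -0.1] w 0.999
```

View pics/z7.png

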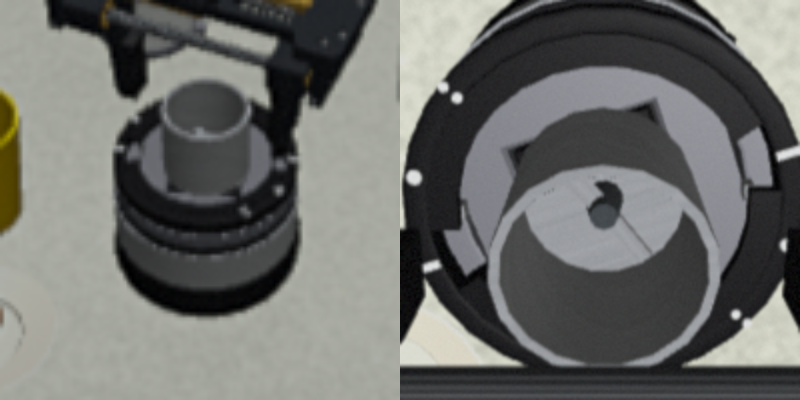

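```bash
python3 - <<'E'
from h import *
w=viewer.camera('wrist'); s=viewer.camera('side')
th=np.linspace(0,2*np.pi,181)
outs=[]
for p,(x0,x1,y0,y1) in ((s,(285,330,155,205)),(w,(250,390,170,330))):
    f=390/(x1-x0) if p is s else 390/(x1-x0)
    im=cv2.cvtColor(p['color'],cv2.COLOR_RGB2BGR)[y0:y1,x0:x1]; im=cv2.resize(im,None,fx=f,fy=f,interpolation=cv2.INTER_CUBIC)
    a=im.copy()
    for z,col in ((137,(0,255,0)),(142,(0,0,255))):
        u=proj(p,np.c_[540.2+28*np.cos(th),12.8+28*np.sin(th),np.full(181,z)])
        cv2.polylines(a,[np.round((u+.5-[x0,y0])*f).astype(int)],True,col,1)
    outs.append(cv2.copyMakeBorder(a,0,450-a.shape[0],0,0,cv2.BORDER_CONSTANT) if a.shape[0]<450 else a[:450])
cv2.imwrite('pics/z8.png',np.hstack(outs))
E
```

```text
(no output)
```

View pics/z8.png

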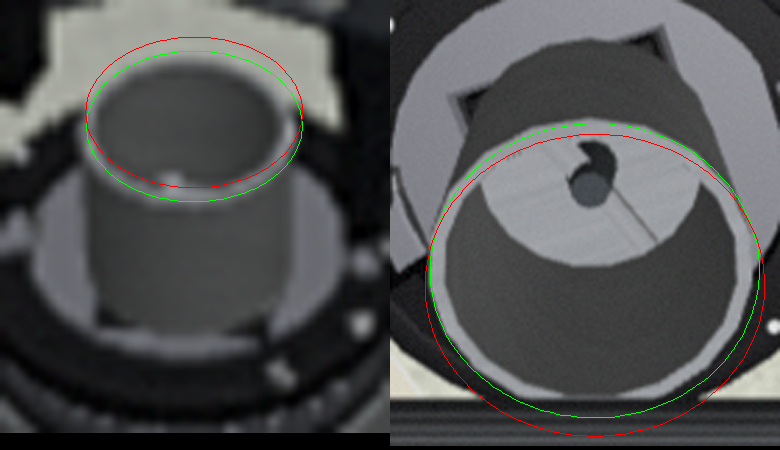

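Call:
carry_out(series=[0, 0, -20, 0, 0, 0, -45, 0, 0, 0, -50, 0, 0, 0, 0, 0.18, 0, 0, 0, 0.18, 0, 0, 0, 0.18, 0, 0, 0, 0.18, 0, 0, 0, 0.18, 0, 0, 0, 0.18, 0, 0, 0, 0.18])

```text
time: 11.7
ee_pos: [540.5, 13.9, 217.8]
tool_rot: [-3.128, 0.295, 0.0]
contact_force: [1.9, 0.1, -1.6]
width: 1.0
```

Call:
carry_out(series=[-32, -44, 0, 0, -32, -44, 0, 0, -32, -44, 0, 0, -32, -44, 0, 0, -31, -43, 0, 0, 0, 0, 0, 0, 0, 0, 0, 0])

```text
time: 12.58
ee_pos: [424.1, 257.8, 217.8]
tool_rot: [3.128, -0.286, 0.0]
contact_force: [-0.4, -0.1, -0.6]
width: 0.998
```

```bash
python3 - <<'E'
from h import *
import pickle
w=viewer.camera('wrist'); save(w,'w9'); pickle.dump(w,open('w9.pkl','wb'))
delta([507,243,200],-1.75)
r=nets.outline_of(w,'lid'); print([(q['score'],q['bbox']) for q in r])
E
```

```text
t 12.62 tcp [424.4 257.4 217.7] yaw_y -1.754 shift [83.9 -0.9 17.7] spin -0.0039060416038896317 q [ 0.31  0.24  1.57 -0.    1.33  2.06] F [-0.7  0.2  0.2] w 0.997
[(0.89, [313.1, 82.5, 83.3, 88.3]), (0.33, [598.6, 12.9, 82.6, 25.9])]
```

View pics/w9.png

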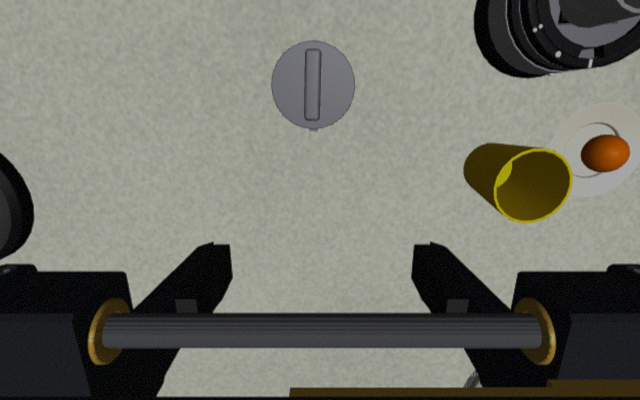

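```bash
python3 - <<'E'
from h import *
import pickle
w=pickle.load(open('w9.pkl','rb'))
im=cv2.cvtColor(w['color'],cv2.COLOR_RGB2BGR)
cv2.imwrite('pics/l9.png',cv2.resize(im[30:140,258:368],None,fx=5,fy=5,interpolation=cv2.INTER_CUBIC))
E
```

```text
(no output)
```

View pics/l9.png

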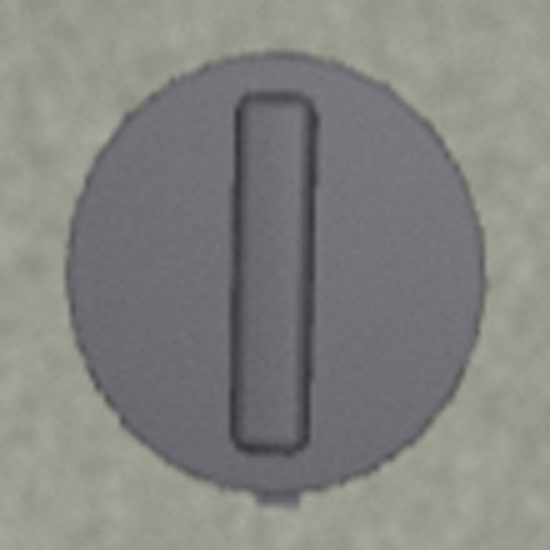

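```bash
python3 - <<'E'
from h import *
import pickle
w=pickle.load(open('w9.pkl','rb'))
f=lambda c,z: back(w,np.array(c)/5+[258,30],z)[:,:2]
e=f([(277,92),(270,453)],86); d=e[0]-e[1]; print('bar',e,'mid',e.mean(0),'len',np.linalg.norm(d),'yaw',np.arctan2(d[1],d[0]))
c=f([(66,285),(486,285),(278,50),(276,495)],60); print(c,'centre from',c[:2].mean(0),c[2:].mean(0))
th=np.linspace(0,6.28,200)
yaw=np.arctan2(d[1],d[0])
delta([*e.mean(0),150],yaw-np.pi/2)
E
```

```text
bar [[538.34891135 244.46991062]
 [480.05519356 256.9455611 ]] mid [509.20205246 250.70773586] len 59.61375168129789 yaw -0.2108331848382888
[[515.89992973 290.10739903]
 [501.45221648 211.88194385]
 [548.48560943 242.96724109]
 [470.27531142 258.3721948 ]] centre from [508.67607311 250.99467144] [509.38046042 250.66971795]
t 12.68 tcp [424.5 257.2 217.7] yaw_y -1.755 shift [84.5 -9.1 67.7] spin 0.02712157628339562 q [ 0.31  0.24  1.57 -0.    1.33  2.06] F [ 0.1 -0.1 -0.5] w 1.001
```

Call:
carry_out(series=[28, -3, 0, 0.027, 28, -3, 0, 0, 28.5, -3.1, 0, 0, 0, 0, 45, 0, 0, 0, 45, 0, 0, 0, 30, 0, 0, 0, 0, 0, 0, 0, 0, 0], hand=0.5)

```text
time: 13.68
ee_pos: [509.5, 249.9, 99.2]
tool_rot: [-3.124, 0.329, -0.003]
contact_force: [-0.4, 0.1, -0.5]
width: 0.499
```

```bash
python3 - <<'E'
from h import *
w=viewer.camera('wrist'); save(w,'w10')
delta([509.2,250.8,65],-1.782)
E
```

```text
t 13.72 tcp [509.6 250.   99.4] yaw_y -1.781 shift [-0.6 -0.6 34.4] spin 0.0013957753378419646 q [ 0.25  0.51  1.51 -0.    1.12  2.03] F [0.1 0.3 0.3] w 0.5
```

View pics/w10.png

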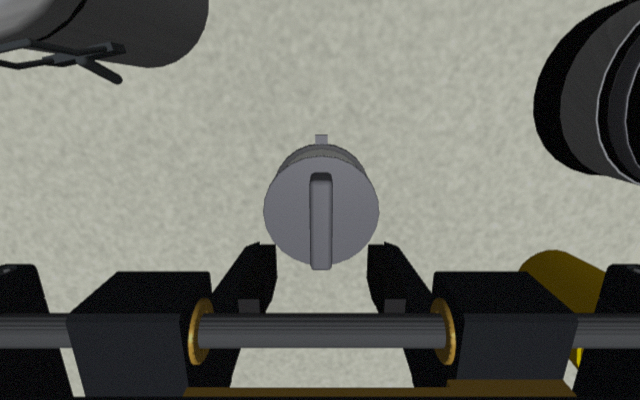

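Call:
carry_out(series=[-0.6, -0.6, 15, 0, 0, 0, 12, 0, 0, 0, 7.4, 0, 0, 0, 0, 0])

```text
time: 14.22
ee_pos: [507.7, 250.9, 62.7]
tool_rot: [3.124, -0.328, -0.002]
contact_force: [0.3, 0.9, 0.8]
width: 0.502
```

Call:
carry_out(series=[0, 0, 0, 0, 0, 0, 0, 0, 0, 0, 0, 0, 0, 0, 0, 0, 0, 0, 0, 0], hand=1, newtons=35)

```text
time: 14.85
ee_pos: [508.1, 250.9, 63.4]
tool_rot: [-3.124, 0.328, -0.0]
contact_force: [0.2, 0.2, 0.4]
width: 0.005
```

```bash
python3 - <<'E'
from h import *
w=viewer.camera('wrist'); save(w,'w11')
delta([509.2,250.8,65],-1.782)
E
```

```text
t 14.9 tcp [508.  250.9  63.4] yaw_y -1.78 shift [ 1.2 -0.1 -1.6] spin 0.0020247789842877673 q [ 0.25  0.55  1.54 -0.    1.04  2.03] F [ 0.6 -1.   0.2] w 0.006
```

View pics/w11.png

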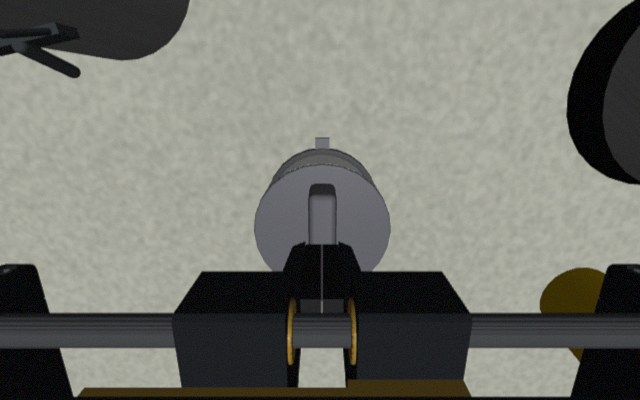

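```bash
python3 - <<'E'
from h import *
s=viewer.camera('side')
p,R,_=pose(); print(proj(s,[p,p-R[:,2]*19]))
a=cv2.cvtColor(s['color'],cv2.COLOR_RGB2BGR)[85:185,240:340]
cv2.imwrite('pics/s11.png',cv2.resize(a,(600,600),interpolation=cv2.INTER_CUBIC))
E
```

```text
[[289.44446118 129.03817274]
 [289.14452648 123.50823155]]
```

View pics/s11.png

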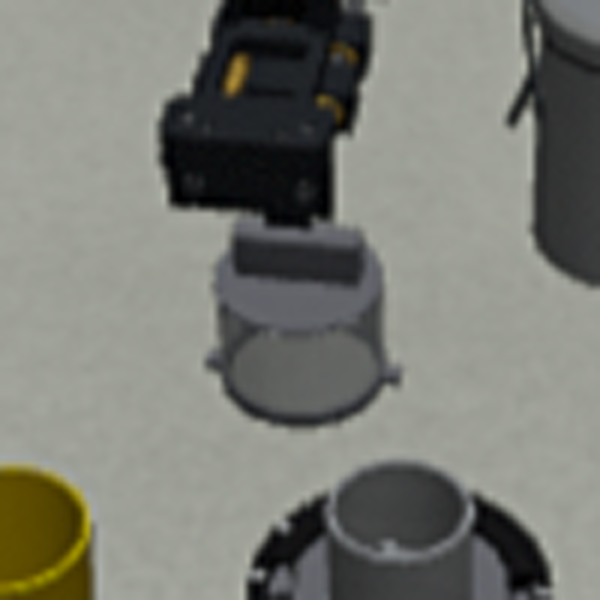

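```bash
python3 - <<'E'
from h import *
w=viewer.camera('wrist'); s=viewer.camera('side')
p,R,_=pose()
for z in (0,-10,-20,-25,-30,-40): 
  q=[p+R@np.array([x,0,z]) for x in (-9,9,12)]
  print(z,proj(w,q).round(1).tolist(),((proj(s,q)-[240,85])*6).round(0).tolist())
e=[[538,244.5,86],[480,257,86],[538,244.5,60],[480,257,60],[509,251,60]]
print(((proj(s,e)-[240,85])*6).round()); print(proj(w,e))
E
```

```text
0 [[322.8, 250.6], [322.9, 221.5], [322.9, 216.5]] [[278.0, 263.0], [316.0, 266.0], [322.0, 267.0]]
-10 [[322.9, 258.7], [322.9, 228.3], [322.9, 223.0]] [[277.0, 245.0], [315.0, 249.0], [321.0, 249.0]]
-20 [[322.9, 267.6], [323.0, 235.8], [323.0, 230.3]] [[275.0, 228.0], [314.0, 231.0], [321.0, 232.0]]
-25 [[323.0, 272.5], [323.0, 239.9], [323.0, 234.2]] [[275.0, 219.0], [314.0, 222.0], [320.0, 223.0]]
-30 [[323.0, 277.6], [323.0, 244.2], [323.0, 238.4]] [[274.0, 210.0], [313.0, 213.0], [320.0, 214.0]]
-40 [[323.1, 288.9], [323.1, 253.7], [323.1, 247.6]] [[273.0, 192.0], [313.0, 195.0], [319.0, 196.0]]
[[361. 230.]
 [233. 219.]
 [362. 276.]
 [236. 265.]
 [299. 270.]]
[[323.15572384 196.29803878]
 [322.6997372  303.2236585 ]
 [322.97622628 182.71905188]
 [322.59184701 277.69390682]
 [322.3531313  232.44785004]]
```

Call:
carry_out(series=[1, 0, -3, 0, 0, 0, 0, 0, 0, 0, 0, 0, 0, 0, 0, 0], hand=0.5)

```text
time: 15.55
ee_pos: [509.0, 250.7, 66.3]
tool_rot: [3.124, -0.328, -0.0]
contact_force: [0.2, -0.2, -0.1]
width: 0.432
```

Call:
carry_out(series=[0, 0, 8, 0, 0, 0, 8, 0, 0, 0, 6, 0, 0, 0, 2, 0, 0, 0, 0, 0, 0, 0, 0, 0])

```text
time: 16.3
ee_pos: [509.2, 250.8, 42.6]
tool_rot: [-3.124, 0.328, -0.001]
contact_force: [0.7, -0.4, 0.5]
width: 0.499
```

```bash
python3 - <<'E'
from h import *
s=viewer.camera('side'); delta([509.2,250.8,40],-1.782)
w=viewer.camera('wrist')
a=cv2.cvtColor(s['color'],cv2.COLOR_RGB2BGR)[85:185,240:340]
b=cv2.cvtColor(w['color'],cv2.COLOR_RGB2BGR)[130:330,220:420]
cv2.imwrite('pics/z12.png',np.hstack([cv2.resize(a,(400,400)),cv2.resize(b,(400,400))]))
E
```

```text
t 16.35 tcp [509.1 250.8  42.6] yaw_y -1.78 shift [ 0.  -0.   2.6] spin 0.0019813141922258026 q [0.25 0.58 1.56 0.   1.   2.03] F [ 0.1 -0.2 -0.3] w 0.5
```

View pics/z12.png

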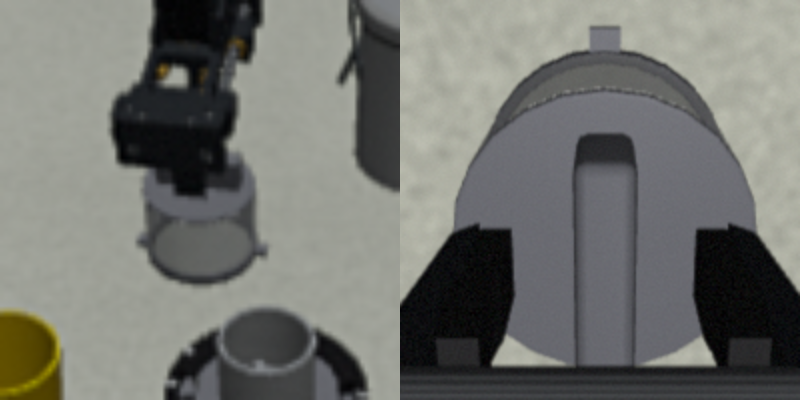

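Call:
carry_out(series=[0, 0, 2, 0, 0, 0, 0, 0, 0, 0, 0, 0, 0, 0, 0, 0, 0, 0, 0, 0], hand=1, newtons=40)

```text
time: 17.02
ee_pos: [509.0, 250.7, 40.3]
tool_rot: [3.124, -0.328, -0.0]
contact_force: [0.5, 0.1, -0.4]
width: 0.156
```

```bash
python3 - <<'E'
from h import *
s=viewer.camera('side'); delta([509.2,250.8,40],-1.782)
w=viewer.camera('wrist')
a=cv2.cvtColor(s['color'],cv2.COLOR_RGB2BGR)[85:185,240:340]
b=cv2.cvtColor(w['color'],cv2.COLOR_RGB2BGR)[130:330,220:420]
cv2.imwrite('pics/z13.png',np.hstack([cv2.resize(a,(400,400)),cv2.resize(b,(400,400))]))
E
```

```text
t 17.07 tcp [509.  250.7  40.3] yaw_y -1.78 shift [ 0.2 -0.1  0.3] spin 0.00200232052981808 q [ 0.25  0.59  1.56 -0.    1.    2.03] F [ 0.4  0.5 -0.8] w 0.156
```

View pics/z13.png

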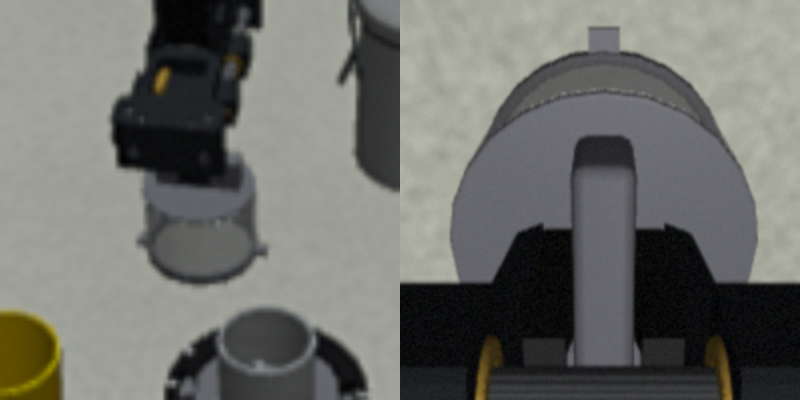

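Call:
carry_out(series=[0, 0, -20, 0, 0, 0, -45, 0, 0, 0, -45, 0, 0, 0, -45, 0, -3, 46, 0, 0, -3, 46, 0, 0, -3, 46, 0, 0, -3, 46, 0, 0, -3, 47, 0, -0.046, 0, 0, 0, 0])

```text
time: 18.38
ee_pos: [445.9, 25.9, 195.5]
tool_rot: [3.13, -0.262, 0.0]
contact_force: [1.1, 1.2, -0.9]
width: 0.153
```

Call:
carry_out(series=[0, 0, 0, 0, 0, 0, 0, 0])

```text
time: 18.62
ee_pos: [446.5, 28.7, 195.3]
tool_rot: [-3.131, 0.254, 0.0]
contact_force: [0.4, 0.3, -1.1]
width: 0.153
```

```bash
python3 - <<'E'
from h import *
import pickle
w=viewer.camera('wrist'); delta([540.2,12.8,195],-0.163-np.pi/2)
pickle.dump((w,pose()),open('w14.pkl','wb')); save(w,'w14')
im=cv2.cvtColor(w['color'],cv2.COLOR_RGB2BGR)
u=proj(w,[[540.2,12.8,97]])[0]; print(u)
x,y=int(u[0])-85,max(0,int(u[1])-85); print(x,y)
cv2.imwrite('pics/g14.png',cv2.resize(im[y:y+170,x:x+170],None,fx=3.5,fy=3.5,interpolation=cv2.INTER_CUBIC))
E
```

```text
t 18.68 tcp [446.5  28.7 195.3] yaw_y -1.733 shift [95.1  0.6  0.3] spin 0.0011280251523684282 q [-0.2   0.15  1.74  0.    1.25  1.53] F [ 0.4 -0.3 -0.8] w 0.153
[323.33893686  70.48184662]
238 0
```

View pics/w14.png

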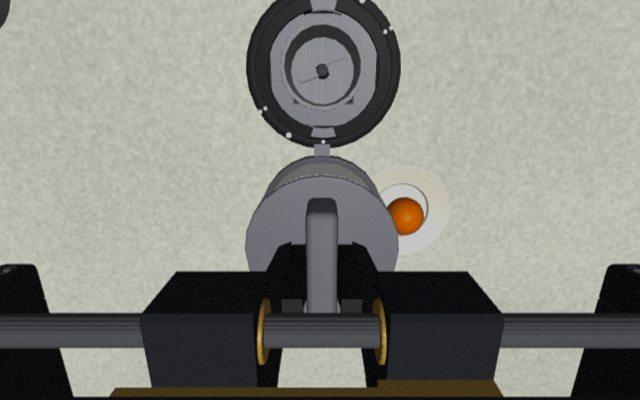

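View pics/g14.png

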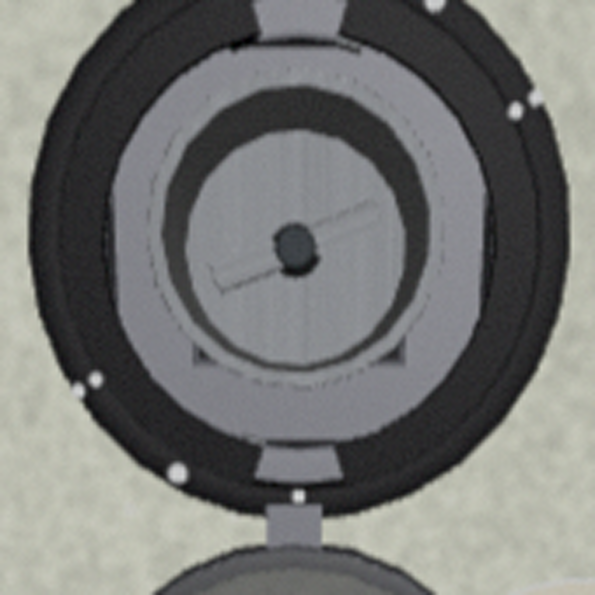

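```bash
python3 - <<'E'
from h import *
import pickle
w,(p,R,s)=pickle.load(open('w14.pkl','rb'))
g=lambda c,z: back(w,np.array(c)/3.5+[238,0],z)
for a,b in (((177,474),(434,3)),((95,380),(515,111)),((81,389),(536,98))):
    P=g([a,b],97); print(P.mean(0)[:2],np.linalg.norm(P[0]-P[1])/2,np.degrees(np.arctan2(*(P[1]-P[0])[1::-1])))
# gap centre near
P=g([(258,462),(340,462)],85); print('gap',P[:,:2],P.mean(0), np.degrees(np.arctan2(*(P.mean(0)-[540.2,12.8,85])[1::-1]))+180)
L=g([(267,503),(322,503)],156.5); print('lug',L, 'tool',(R.T@(L.mean(0)-p)))
E
```

```text
[539.20479081  13.04325513] 55.810176730305876 -39.472046908206934
[539.58089341  12.99546418] 53.625590480753274 -68.34738057287234
[539.75446248  12.44628784] 58.024799438645985 -68.38217241966449
gap [[494.62179385  30.08243903]
 [491.4241991   10.56716867]] [493.02299648  20.32480385  85.        ] 350.93757304465066
lug [[494.03248071  26.41500852 156.5       ]
 [492.40786742  16.49728614 156.5       ]] tool [47.30119305 -0.37130094 38.77904361]
```

Call:
carry_out(series=[31.5, 0.2, 0, 0, 31.5, 0.2, 0, 0, 31.6, 0.2, 0, 0, 0, 0, 0, 0, 0, 0, 20, 0, 0, 0, 20, 0, 0, 0, 8, 0, 0, 0, 0, 0, 0, 0, 0, 0])

```text
time: 19.8
ee_pos: [539.9, 12.0, 148.2]
tool_rot: [3.131, -0.256, 0.002]
contact_force: [-0.4, 0.7, -1.1]
width: 0.154
```

```bash
python3 - <<'E'
from h import *
w=viewer.camera('wrist'); s=viewer.camera('side'); delta([539.8,12.9,125.3],-0.163-np.pi/2)
a=cv2.cvtColor(s['color'],cv2.COLOR_RGB2BGR)[140:250,250:360]
b=cv2.cvtColor(w['color'],cv2.COLOR_RGB2BGR)[100:300,220:420]
cv2.imwrite('pics/z15.png',np.hstack([cv2.resize(a,(400,400)),cv2.resize(b,(400,400))]))
E
```

```text
t 19.9 tcp [539.9  11.9 148.1] yaw_y -1.734 shift [-0.3 -1.  22.8] spin -0.00016919891483690996 q [-0.2   0.4   1.54 -0.    1.2   1.54] F [-0.4  0.8 -1.3] w 0.155
```

View pics/z15.png

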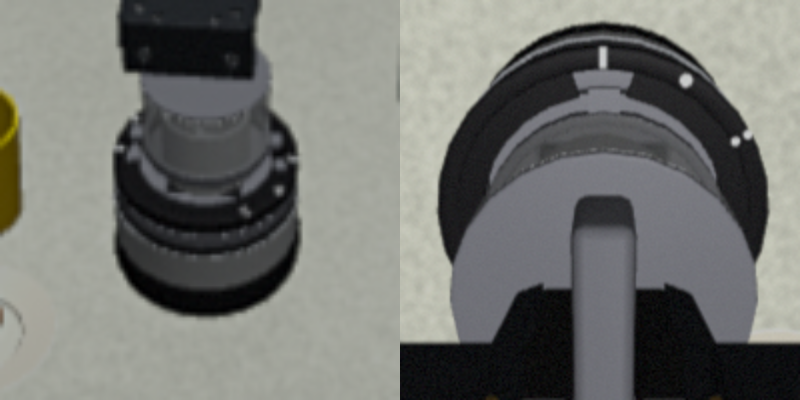

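Call:
carry_out(series=[-0.2, -0.9, 5, 0, 0, 0, 5, 0, 0, 0, 3, 0, 0, 0, 3, 0, 0, 0, 2, 0, 0, 0, 0, 0])

```text
time: 20.65
ee_pos: [539.5, 12.9, 129.2]
tool_rot: [-3.131, 0.256, 0.0]
contact_force: [-1.1, -0.0, -1.0]
width: 0.153
```

```bash
python3 - <<'E'
from h import *
w=viewer.camera('wrist'); delta([539.8,12.9,125.3],-0.163-np.pi/2)
b=cv2.cvtColor(w['color'],cv2.COLOR_RGB2BGR)[100:300,220:420]
cv2.imwrite('pics/z16.png',cv2.resize(b,(600,600)))
E
```

```text
t 20.7 tcp [539.6  12.8 129.4] yaw_y -1.734 shift [ 0.2 -0.1  4.1] spin -0.00021526324970322364 q [-0.19  0.42  1.56  0.    1.16  1.54] F [-0.4  0.3 -0.7] w 0.153
```

View pics/z16.png

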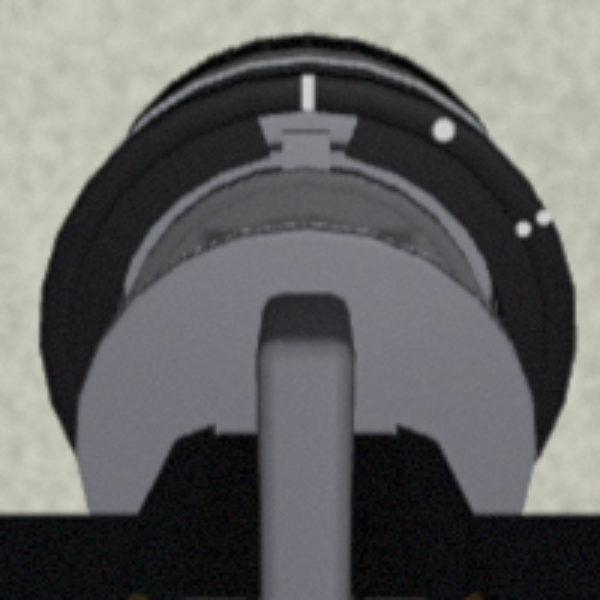

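Lug is centred in the gap, free of contact. Down the last 4 mm.

Call:
carry_out(series=[0, 0, 2, 0, 0, 0, 1.5, 0, 0, 0, 1, 0, 0, 0, 0, 0, 0, 0, 0, 0])

```text
time: 21.32
ee_pos: [539.6, 12.8, 125.3]
tool_rot: [3.131, -0.256, 0.0]
contact_force: [-3.1, 0.1, 5.6]
width: 0.155
```

Call:
carry_out(series=[0, 0, 0, 0.09, 0, 0, 0, 0.09, 0, 0, 0, 0.09, 0, 0, 0, 0.09, 0, 0, 0, 0.09, 0, 0, 0, 0.065, 0, 0, 0, 0, 0, 0, 0, 0])

```text
time: 22.32
ee_pos: [539.8, 12.5, 125.3]
tool_rot: [2.963, -1.043, 0.001]
contact_force: [-2.3, -2.5, 5.7]
width: 0.154
```

```bash
python3 - <<'E'
from h import *
w=viewer.camera('wrist'); s=viewer.camera('side'); delta([539.8,12.9,125.3],-0.163-np.pi/2-.52)
print(bot.get_state()['moment'])
a=cv2.cvtColor(s['color'],cv2.COLOR_RGB2BGR)[140:250,250:360]
b=cv2.cvtColor(w['color'],cv2.COLOR_RGB2BGR)[100:300,220:420]
cv2.imwrite('pics/z17.png',np.hstack([cv2.resize(a,(300,400)),cv2.resize(b,(500,500))[:400]]))
E
```

```text
t 22.43 tcp [539.8  12.6 125.3] yaw_y -2.248 shift [-0.2 -0.3  0. ] spin 0.005950019089582703 q [-0.19  0.42  1.57 -0.    1.15  2.05] F [-2.5 -2.   5. ] w 0.154
[-0.14909843  0.29035824  0.0787383 ]
```

View pics/z17.png

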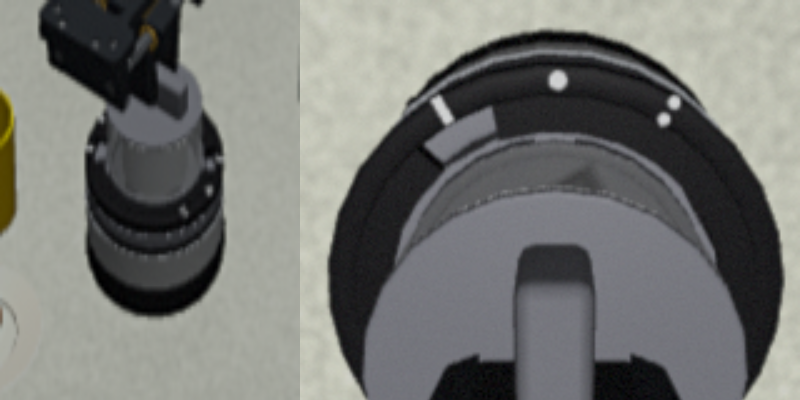

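```bash
python3 - <<'E'
from h import *
t=viewer.camera('top'); save(t,'top_end')
for n in ['canister','cup','saucer','tumbler','rack','scoop']:
    r=nets.outline_of(t,n); print(n,np.round(r[0]['bbox']).tolist() if r else None)
delta([539.8,12.9,125.3],-0.163-np.pi/2-.52)
print(order.close_job())
E
```

```text
canister [157.0, 156.0, 57.0, 51.0]
cup [449.0, 179.0, 24.0, 57.0]
saucer [317.0, 275.0, 42.0, 42.0]
tumbler [236.0, 141.0, 32.0, 32.0]
rack [344.0, 145.0, 73.0, 38.0]
scoop [450.0, 178.0, 25.0, 51.0]
t 22.77 tcp [539.8  12.5 125.3] yaw_y -2.248 shift [-0.2 -0.3 -0. ] spin 0.005861007158121545 q [-0.19  0.42  1.57 -0.    1.15  2.05] F [-1.6 -2.   5.2] w 0.152
the job is handed in; nothing more can be done
None
```

The bowl is home in the well and released, and the lid is down through the collar gaps. I twisted it about 29.5° clockwise and handed the job in at 22.8 s, still holding it at the pulse mark with a 40 N grip. No verdict came back.

**Last checks:**
- **Bowl:** the projected rim matched the home position to about 1 mm, and the foot corners looked flush with the deck.
- **Lid:** the tool height read 125.3 mm, exactly what the lid needs to stand on the deck, with about 5 N of contact force. The grip bar points at the pulse dot in the wrist picture.
- **Spring:** the moment about the vertical axis was about 0.08 N m, which fits the spring. I could not read the switch ring angle directly.
- **Bystanders:** nothing was touched, and the canister, saucer, tumbler, rack and scoop were within 2 or 3 pixels of where they started. For the cup, the network's last answer was the scoop's spot, so I have no end check from above. The side picture after the twist shows it standing where it was.

**One thing disagreed:** in the pictures the finger tips sit about 25 mm higher than the reported tool point. My first grip on the lid bar closed just above it on nothing, without disturbing the lid. I went 23 mm lower and the second grip held.

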